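# Dry-fit a plaster finial and hold the sprung pointer over it

## Robot

A 6-joint arm with a two-finger parallel gripper is mounted at the origin on the work surface. World frame = base frame: x ahead of the robot, y to its left, z up, the work surface at z = 0. Lengths are in m, angles in rad, forces in N, time in s.
With the tool pointing down it reaches from about 0.425 to 0.95 m from the base axis. Payload 3.5 kg.
Tool frame: the origin (TCP) lies midway between the tips of the shut fingers; the grasp point (between the pads) lies 19 mm behind it (ctrl.hold_point_z is the distance from the TCP to the grasp point, in m); z points along the fingers, y is the line along which they close (so a half turn about z gives the same grasp; the last joint's range is limited). The gripper opens to 85 mm and grips with 20 to 120 N. Pads are 22 mm wide; open, the fingers measure 114 mm over their backs; the gripper's body (76 mm by 85 mm) begins 54 mm behind the grasp point. The pads swing forward as they close: fully open they stand 13 mm farther back than shut.
Start: joints at [-1.426, 0.286, 1.577, -0, 1.279, -0.15], TCP at [0.196, -0.646, 0.231] pointing down, gripper open.
Joint ranges: [-2.77, 2.77], [-0.9, 2.22], [0.21, 2.48], [-1.53, 4.67], [0.24, 2.81], [-2.84, 2.84]. Speed limits (rad/s): [2.79, 2.79, 3.14, 3.14, 3.14, 3.14].

## Interface

Orientations are given as a unit quaternion [x, y, z, w].
In Python, from plant import readout, cams, sign_off, ctrl gives the robot as it stands. The module is installed in compiled form; this text tells all that it offers.
- The arm moves only by the tool step_arm, never from a script. Its argument "increments" is a list of rows, each a list of 2 entries, a list of its own where there are three numbers: the shift along the world's x, y, z in mm, then the turn, a rotation vector about the world's x, y, z in rad. In form: [[[x, y, z], [rx, ry, rz]], ...]. A call has 1 to 8 rows; each row shifts and turns the commanded pose from where the row before left it; what a row does not reach is not made up. A row lasts 1/12 s, in which the tool goes at most 41.7 mm and 7.16 degrees, less where a joint would pass 70% of its speed; a pose out of reach is approached as far as the arm can. A call is refused whole if a number of a shift passes 41.7 or a number of a turn 0.125, either way. A call with a gripper value outside its range is refused whole. "fingers" is the opening, from -1 (shut) to 1 (fully open), set as the call begins (left out, the last holds). The fingers move at their own pace and stop on an object; "grip_force" is the grip in N (left out, the last holds). Time passes only in rows, so rows that do not move let the fingers close. It gives the time, the measured TCP pose, the force, the opening and the grip force at its end, in the units of the state.
- readout.get_state(): the state, without advancing time (a new reading comes with each control period).
- cams.read_camera(name): name is "scene" or "top" or "wrist"; returns the picture (400x640x3 uint8, red, green, blue); there is no depth.
- cams.get_calibration(name): a dict with "fx", "fy", "cx", "cy" (pixels), "eye" and "rotation" of the camera in the world; the wrist camera has in their place "T_tool_cam" (4x4, takes a point from camera to tool coordinates, whose origin is the TCP and whose axes are the flange's). Camera axes: x right, y up, looking along -z (the intrinsics and any distortion apply to the point x, -y, -z); pixel columns grow to the right and rows downward; lengths in m; the calibration is good to about 2 mm. A picture is of the moment at which its call begins: read the wrist's pose just before it. get_calibration takes no time and is no camera call.
- sign_off(): hands the job in; it is judged then, once.
The state is a dict: "time": time; "qpos": joint angles; "dq": joint speeds; "joint_efforts": joint torques, N m; "eef_pos": TCP position; "tcp_rot": TCP orientation; "contact_force": force on the tool from outside, world axes, zero at the start; "wrist_torque": the same for the moment, N m; "opening": opening from 0.0 (shut) to 1.0 (fully open); "finger_force": force on a finger pad.
Only numpy, scipy, OpenCV 4.12 (cv2) and the standard library are available. Lean on these libraries where they do the work, as an engineer would, in place of code of your own. Each camera call takes 0.05 s, during which the arm holds its last target. There are 200 camera calls.

## Task

Gently set the small round-headed plaster finial upright on the crown of the domed casting so that it balances there by itself. Then take the jig's sprung pointer arm by its upright peg, wind it against its spring fully to its stop so that the pointer stands over the finial, without knocking the finial or letting the arm snap back, and finish while still holding the arm there. Leave the spire and the square rosette where they stand.

Things in the scene. Friction and masses are not known exactly. Their poses are not given: they have to be found in the camera images.
- finial: Loose plaster finial standing upright on the bench, round about z, 52 mm tall, about 90 g: flat round foot 44 mm across and 14 mm high, a narrow neck, then a round drum-shaped head 34 mm across from 18 to 52 mm above the underside (grip it here). Origin at the centre of its flat underside, z up its axis. It may start at any of the three places of the small castings.
- dome: Smooth plaster dome fixed on the jig's plywood board: a cap of a sphere of radius 90 mm, 152 mm across at its foot and 42 mm high. Origin at the centre of its foot, 18 mm above the bench.
- crown (a point): The highest point of the dome, 60 mm above the bench; the finial's underside balances here. z up.
- pointer_arm (a joint): Angle of the jig's sprung steel pointer arm, which swings level about the upright axis through pivot. 0: at rest, pressed there by its spring, pointing away from the dome. It grows counter-clockwise seen from above, to the stop at 1.0 rad, where the pointer is right over the crown. The spring always pulls it back: 4 N at the peg at rest, 10 N at the stop. It does not latch.
- peg: Upright round aluminium peg on the pointer arm, 18 mm in diameter and 50 mm tall, 120 mm from the arm's axis. Origin at the centre of its foot on the bar's upper face, 142 mm above the bench; z up; its x axis points along the arm, away from the pivot. Its top is 192 mm above the bench. It is rigid with the arm.
- pivot (a point): Point on the pointer arm's upright turning axis, 142 mm above the bench, over the post at one end of the jig's board; 180 mm from the crown, seen from above. The arm is a bar 16 mm wide, its upper face 142 mm above the bench, reaching 180 mm from the pivot; its pointer tip clears a finial on the crown by about 11 mm.
- jig: Fixed jig: plywood board 180 x 340 x 18 mm with the dome near one end and the pivot post (with coil spring and two thin 12 mm stop pins, 145 mm high, 52 mm from the post) near the other. Origin under the board, z up, y along the board from the pivot (at y = -130 mm) to the crown (at y = +50 mm), both at x = 0; the resting arm points 1.0 rad from y towards +x.
- spire: Bystander: pointed plaster spire standing upright, 40 mm across, 85 mm tall, origin at the centre of its underside. Not to be moved.
- rosette: Bystander: square plaster rosette lying flat, 50 x 50 mm, 24 mm high with its flower, origin at the centre of its underside. Not to be moved.
Not all that is in view belongs to the job. Leave any purple, red or yellow look-alike of the finial alone.

How it is judged:
On the way, in this order (a step that is already met when the one before it is completed fails the run):
1. the finial balances on the crown of the dome, let go, with the arm still at rest (horizontal distance between finial and crown below 0.015 m and angle between finial's own z axis and vertical below 0.2 rad and contact force between finial and dome above 0.15 N and contact force between the fingers and finial below 0.02 N and value of joint pointer_arm below 0.3 rad), for 0.4 s.
2. the arm is wound to its stop by its peg, with the finial still balanced (horizontal distance between finial and crown below 0.015 m and angle between finial's own z axis and vertical below 0.2 rad and contact force between finial and dome above 0.15 N and contact force between the fingers and finial below 0.02 N and value of joint pointer_arm above 0.94 rad and contact force between the fingers and peg above 1.5 N), for 0.3 s.
At the end, for the whole second after the job is handed in: The finial stands by itself on the dome (untouched by the fingers, within 15 mm of the crown, less than 0.2 rad from upright, at rest) and the fingers hold the pointer arm by its peg within 0.06 rad of the stop, pressing on the peg with more than 1.5 N (all of step 2 and linear speed of finial below 0.03 m/s); the arm keeps its last pose, push and grip.
It fails at once if the finial is dropped or knocked: it moves faster than 0.45 m/s (a fall of some 10 mm) without being held (linear speed of finial above 0.45 m/s and contact force between the fingers and finial below 0.01 N).
It fails at once if the arm snaps back (faster than 2 rad/s) (velocity of joint pointer_arm below -2 rad/s).
It fails at once if the spire is moved more than 30 mm (distance of spire from where it was at the start of the episode above 0.03 m).
It fails at once if the rosette is moved more than 30 mm (distance of rosette from where it was at the start of the episode above 0.03 m).
It also fails if it takes over 58 s, if anything falls off the work surface, if the arm or the gripper's body presses on something with over 40 N, if the wrist force passes 120 N, or if a joint passes its speed limit or range.

## Working session

There is one attempt and no reset: what is moved stays moved. The work goes in short steps, Python scripts to look and compute and a tool call to move; the robot and the scene stay as the last step left them, time stands still between calls to the robot, and variables do not carry over. Pictures are saved under pics/ and viewed, at most 10 in all, crops included, and the job is handed in when it is done.

Besides the shell and the picture viewer there is one more tool, called after ">>>" by a JSON object that holds its "fn" and its "kwargs". step_arm: Moves the arm, as the interface text tells. Its arguments: {"type":"object","properties":{"increments":{"type":"array","items":{"type":"array"}},"fingers":{"type":"number"},"grip_force":{"type":"number"}},"required":["increments"]}

```bash
mkdir -p pics
python3 - <<'E'
from plant import readout, cams, ctrl
import cv2
s=readout.get_state(); print(s, ctrl.hold_point_z)
for n in("scene","top"):
    cv2.imwrite(f"pics/{n}0.png",cams.read_camera(n)[:,:,::-1]); print(n,cams.get_calibration(n))
print(cams.get_calibration("wrist"))
E
```

```text
{'time': 0.0, 'qpos': array([-1.42602404e+00,  2.87178423e-01,  1.57819812e+00, -1.07256808e-05,
        1.27858263e+00, -1.49986597e-01]), 'dq': array([ 0.00104742,  0.00030504,  0.00111819,  0.00195179, -0.00151713,
       -0.00059081]), 'joint_efforts': array([-4.05894398e-04, -4.05981624e+01, -2.92628825e+01, -1.49699686e-04,
        5.82716981e-03,  7.15258039e-06]), 'eef_pos': array([ 0.19603154, -0.64521552,  0.22992723]), 'tcp_rot': array([ 9.89158373e-01,  1.46847921e-01, -2.04872680e-06, -1.18326451e-03]), 'contact_force': array([0.29463082, 0.73135545, 0.262265  ]), 'wrist_torque': array([-0.00585019,  0.04953038,  0.00792811]), 'finger_force': 0.0, 'opening': 1.002148522472574} 0.0187
scene {'fx': 420.2599305917601, 'fy': 420.2599305917601, 'cx': 321.43576046523486, 'cy': 196.46559880671478, 'eye': array([1.15515066, 0.62521945, 0.70313587]), 'rotation': array([0.1756159 , 0.41780581, 0.81229258, 0.3671214 ])}
top {'fx': 375.2603630298395, 'fy': 375.2603630298395, 'cx': 318.07106727921894, 'cy': 198.52643474774555, 'eye': array([0.43250469, 0.10964917, 0.94645039]), 'rotation': array([ 0.05158705, -0.05304759, -0.70384635,  0.70648782])}
{'fx': 331.47680880423644, 'fy': 331.47680880423644, 'cx': 322.05758106186886, 'cy': 192.6313646590484, 'T_tool_cam': array([[-1.29253633e-03,  9.59666597e-01,  2.81137605e-01,
         7.08212223e-02],
       [ 9.99999162e-01,  1.22000858e-03,  4.33004205e-04,
         2.71363524e-04],
       [ 7.25493822e-05,  2.81137929e-01, -9.59667369e-01,
        -1.42797418e-01],
       [ 0.00000000e+00,  0.00000000e+00,  0.00000000e+00,
         1.00000000e+00]])}
```

View pics/top0.png

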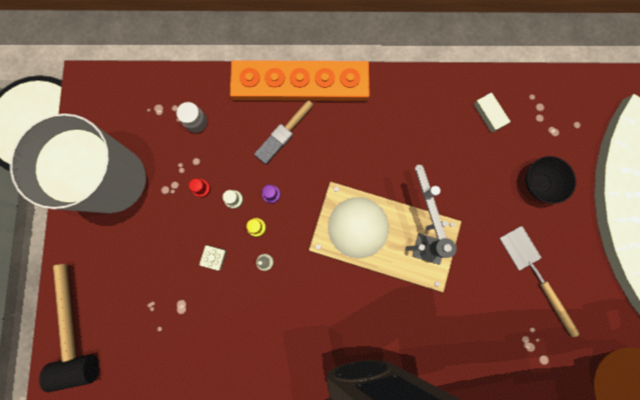

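View pics/scene0.png

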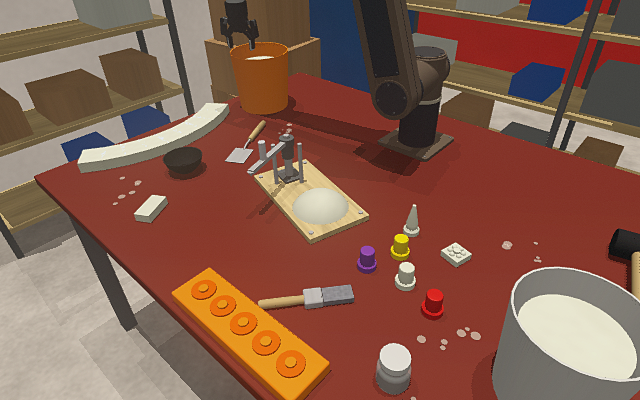

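```bash
cat > h.py <<'E'
import numpy as np, cv2
from scipy.spatial.transform import Rotation as R
from plant import readout, cams
def ray(n,uv,st=None):
    c=cams.get_calibration(n); uv=np.atleast_2d(uv).astype(float)
    d=np.c_[(uv[:,0]-c["cx"])/c["fx"],-(uv[:,1]-c["cy"])/c["fy"],-np.ones(len(uv))]
    if n=="wrist":
        T=np.eye(4);T[:3,:3]=R.from_quat(st["tcp_rot"]).as_matrix();T[:3,3]=st["eef_pos"];T=T@c["T_tool_cam"]
        return T[:3,3],d@T[:3,:3].T
    return c["eye"],d@R.from_quat(c["rotation"]).as_matrix().T
def onz(n,uv,z,st=None):
    o,d=ray(n,uv,st); return o+d*((z-o[2])/d[:,2:])
def tri(a,b):
    (o1,d1),(o2,d2)=a,b; d1=d1[0];d2=d2[0]
    t=np.linalg.lstsq(np.c_[d1,-d2],o2-o1,rcond=None)[0]
    p,q=o1+t[0]*d1,o2+t[1]*d2; return (p+q)/2,np.linalg.norm(p-q)
E
python3 - <<'E'
from h import *
t=cv2.imread("pics/top0.png"); s=cv2.imread("pics/scene0.png")
hsv=cv2.cvtColor(t,cv2.COLOR_BGR2HSV)
hs=hsv[230,340:375:5]; print("dome hsv",hs[:3].tolist(),"board",hsv[205,330].tolist(),hsv[270,400].tolist(),"fin",hsv[199,232].tolist())
# board
b=cv2.inRange(hsv,(12,80,90),(28,255,255)); b[:,:300]=0;b[:,480:]=0;b[:170]=0;b[300:]=0
ct=max(cv2.findContours(b,0,1)[0],key=cv2.contourArea)
P=onz("top",ct[:,0],0.018)[:,:2].astype(np.float32)
print("board rect m",cv2.minAreaRect(P))
# dome
d=cv2.inRange(hsv,(0,0,90),(60,75,255)); d[:,:315]=0;d[:,400:]=0;d[:185]=0;d[270:]=0
d=cv2.morphologyEx(d,cv2.MORPH_OPEN,np.ones((5,5)))
ct=max(cv2.findContours(d,0,1)[0],key=cv2.contourArea)
P=onz("top",ct[:,0],0.018)[:,:2].astype(np.float32); print("dome",cv2.fitEllipse(P),cv2.boundingRect(ct))
def z(im,x,y,w,h,k): return cv2.resize(im[y:y+h,x:x+w],None,fx=k,fy=k,interpolation=cv2.INTER_CUBIC)
A=np.hstack([z(t,210,178,50,40,8),z(s,385,255,50,40,8)])
B=np.hstack([z(t,400,155,70,110,4)[:280],z(s,240,125,70,110,4)[:280],])
B=np.pad(B,((0,0),(0,A.shape[1]-B.shape[1]),(0,0)))
cv2.imwrite("pics/c1.png",np.vstack([A,B])[:600])
E
```

```text
dome hsv [[27, 41, 225], [27, 38, 233], [27, 33, 239]] board [20, 115, 223] [23, 106, 241] fin [31, 26, 243]
board rect m ((0.48008278012275696, -0.05752889811992645), (0.34302404522895813, 0.18359635770320892), 73.16545867919922)
dome ((0.500232994556427, 0.008995492942631245), (0.14742699265480042, 0.14758804440498352), 98.36515045166016) (328, 198, 61, 60)
```

View pics/c1.png

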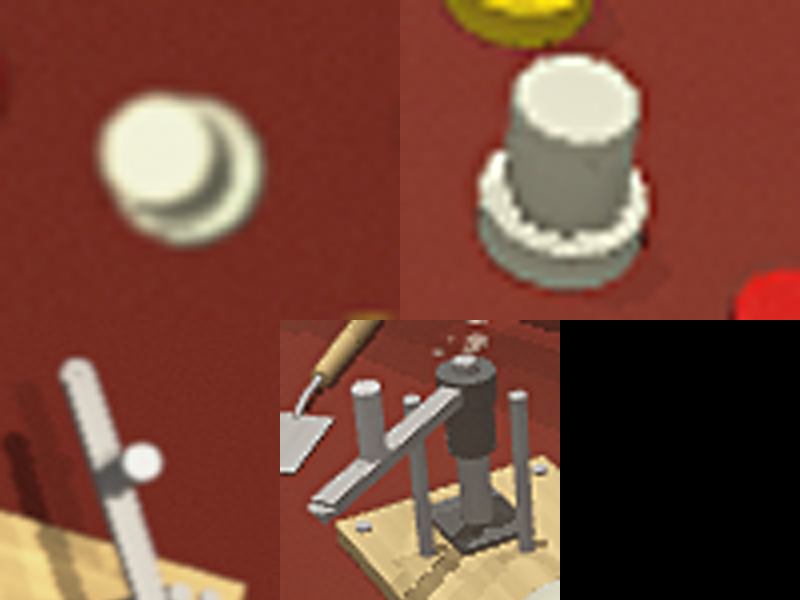

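Run:
```python
from h import *
print("fin top@52",onz("top",[229.3,196.3],.052),onz("scene",[406.4,266.7],.052),tri(ray("top",[229.3,196.3]),ray("scene",[406.4,266.7])))
print("foot@14 top",onz("top",[233.3,198.9],.014))
pk=tri(ray("top",[435.1,190.4]),ray("scene",[261.5,141.2]));print("peg top",pk,onz("top",[435.1,190.4],.192),onz("scene",[261.5,141.2],.192))
d=np.array([.50023,.0090]);a=np.radians(73.16);pv=d-.18*np.array([np.cos(a),np.sin(a)])
print("pivot",pv,"peg rest",pv+.12*np.array([np.cos(a-1),np.sin(a-1)]),"end",pv+.12*np.array([np.cos(a),np.sin(a)]))
for n,p in dict(red=(200,187),purple=(271,194),yellow=(256,227),spire=(264,262),ros=(212,258)).items(): print(n,onz("top",p,.03)[0,:2])
```

```text
fin top@52 [[0.57055103 0.32205709 0.052     ]] [[0.57229224 0.32504984 0.052     ]] (array([0.57053453, 0.32330195, 0.04948521]), np.float64(0.001517173582443444))
foot@14 top [[0.56985058 0.32079024 0.014     ]]
peg top (array([ 0.56213323, -0.12982634,  0.19086254]), np.float64(0.002496176850341877)) [[ 0.56277904 -0.13048619  0.192     ]] [[ 0.56316219 -0.12665161  0.192     ]]
pivot [ 0.44808399 -0.16328115] peg rest [ 0.56351345 -0.13047812] end [ 0.482848   -0.04842705]
red [0.59698543 0.40076451]
purple [0.58010698 0.22443989]
yellow [0.49838986 0.25923723]
spire [0.414224   0.23762719]
ros [0.42329041 0.36317248]
```

>>> {"fn": "step_arm", "kwargs": {"increments": [[[32,24,6],[0,0,0]],[[32,24,6],[0,0,0]],[[32,24,6],[0,0,0]],[[32,24,6],[0,0,0]],[[32,24,6],[0,0,0]],[[32,24,6],[0,0,0]],[[32,24,6],[0,0,0]],[[32,24,6],[0,0,0]]], "fingers": 0.55, "grip_force": 25}}

```text
time: 0.77
eef_pos: [0.4533, -0.4522, 0.279]
tcp_rot: [0.989, 0.147, -0.0, -0.0]
contact_force: [0.5, -0.6, 0.8]
opening: 0.777
finger_force: 0.0
```

>>> {"fn": "step_arm", "kwargs": {"increments": [[[12,38,0],[0,0,0.115]],[[12,38,0],[0,0,0.115]],[[12,38,0],[0,0,0.115]],[[12,38,0],[0,0,0.115]],[[12,38,0],[0,0,0.115]],[[12,38,0],[0,0,0.115]],[[12,38,0],[0,0,0.115]],[[12,38,0],[0,0,0.115]]]}}

```text
time: 1.43
eef_pos: [0.5481, -0.1478, 0.2789]
tcp_rot: [0.82, 0.573, -0.0, -0.0]
contact_force: [0.7, 0.1, -0.8]
opening: 0.778
finger_force: 0.0
```

>>> {"fn": "step_arm", "kwargs": {"increments": [[[2,40,0],[0,0,0]],[[2,40,0],[0,0,0]],[[2,40,0],[0,0,0]],[[2,40,0],[0,0,0]],[[2,40,0],[0,0,0]],[[2,40,0],[0,0,0]],[[2,40,0],[0,0,0]],[[2,40,0],[0,0,0]]]}}

```text
time: 2.1
eef_pos: [0.5635, 0.1721, 0.2788]
tcp_rot: [0.821, 0.571, -0.0, -0.0]
contact_force: [0.9, -0.7, -0.5]
opening: 0.773
finger_force: 0.0
```

>>> {"fn": "step_arm", "kwargs": {"increments": [[[2,38,0],[0,0,0]],[[2,38,-10],[0,0,0]],[[2,38,-15],[0,0,0]],[[1,36,-20],[0,0,0]],[[0,0,-35],[0,0,0]],[[0,0,-25],[0,0,0]],[[0,0,0],[0,0,0]]]}}

```text
time: 2.68
eef_pos: [0.5666, 0.3194, 0.1659]
tcp_rot: [0.821, 0.571, -0.007, -0.002]
contact_force: [0.0, -0.0, -1.7]
opening: 0.776
finger_force: 0.0
```

Run:
```python
from h import *
s=readout.get_state(); im=cams.read_camera("wrist")[:,:,::-1].copy(); cv2.imwrite("pics/w1.png",im)
print(s["eef_pos"],s["qpos"])
hsv=cv2.cvtColor(im,cv2.COLOR_BGR2HSV); m=cv2.inRange(hsv,(15,5,120),(45,70,255))
for c in cv2.findContours(m,0,1)[0]:
    if cv2.contourArea(c)>300:
        (u,v),r=cv2.minEnclosingCircle(c); print((u,v),r,cv2.contourArea(c),onz("wrist",[u,v],.052,s)[0,:2])
```

```text
[0.56657257 0.31942371 0.16588646] [ 3.57636497e-01  2.97874925e-01  1.68589156e+00 -9.72805156e-05
  1.17218017e+00  7.12136318e-01]
(417.0, 267.5) 27.735456466674805 494.0 [0.6165095  0.22343703]
(226.5, 267.0) 27.95094871520996 511.5 [0.46165001 0.28028044]
(594.5, 253.5) 46.222389221191406 987.5 [0.76049573 0.18518   ]
(159.0, 176.0) 40.8167610168457 1011.0 [0.44554602 0.37293778]
(324.5, 170.6666717529297) 27.447528839111328 2009.5 [0.57126706 0.33127873]
(15.949999809265137, 145.0) 15.08328628540039 502.0 [0.35192549 0.43399593]
(395.5, 11.909090995788574) 11.191984176635742 330.0 [0.65621846 0.41972155]
```

View pics/w1.png

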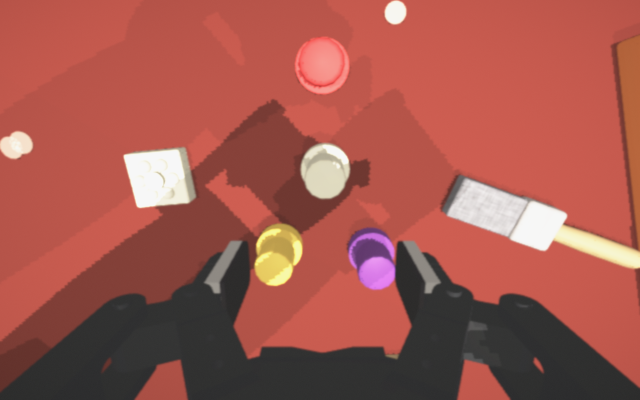

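Run:
```python
from h import *
s=readout.get_state(); print(s["eef_pos"],s["tcp_rot"])
for uv in ([325,180],[325.5,171]): print(onz("wrist",uv,.052,s)[0],onz("wrist",uv,.014,s)[0])
```

```text
[0.56836445 0.31952443 0.16955604] [ 0.82093484  0.57100263 -0.00454741 -0.00114313]
[0.57099545 0.32339752 0.052     ] [0.56759693 0.31421113 0.014     ]
[0.57395671 0.33025034 0.052     ] [0.57099114 0.32206588 0.014     ]
```

>>> {"fn": "step_arm", "kwargs": {"increments": [[[0,1.5,0],[0,0,0]],[[0,0,-35],[0,0,0]],[[0,0,-35],[0,0,0]],[[0,0,-25],[0,0,0]],[[0,0,0],[0,0,0]],[[0,0,0],[0,0,0]]]}}

```text
time: 3.23
eef_pos: [0.5718, 0.3214, 0.0805]
tcp_rot: [0.821, 0.57, 0.0, 0.0]
contact_force: [0.5, 0.8, 0.2]
opening: 0.775
finger_force: 0.0
```

Slow final descent to TCP z ≈ 0.018, then close.

>>> {"fn": "step_arm", "kwargs": {"increments": [[[-0.5,1,-20],[0,0,0]],[[0,0,-20],[0,0,0]],[[0,0,-14],[0,0,0]],[[0,0,-8],[0,0,0]],[[0,0,0],[0,0,0]],[[0,0,0],[0,0,0]]]}}

```text
time: 3.73
eef_pos: [0.5715, 0.3229, 0.0186]
tcp_rot: [0.821, 0.571, 0.001, 0.0]
contact_force: [0.4, -0.5, 0.2]
opening: 0.772
finger_force: 0.0
```

>>> {"fn": "step_arm", "kwargs": {"increments": [[[0,0,0],[0,0,0]],[[0,0,0],[0,0,0]],[[0,0,0],[0,0,0]],[[0,0,0],[0,0,0]],[[0,0,0],[0,0,0]],[[0,0,0],[0,0,0]],[[0,0,0],[0,0,0]],[[0,0,0],[0,0,0]]], "fingers": -1, "grip_force": 25}}

```text
time: 4.4
eef_pos: [0.5716, 0.3231, 0.0188]
tcp_rot: [0.821, 0.571, 0.001, 0.0]
contact_force: [-0.5, 0.5, 6.3]
opening: 0.392
finger_force: 25.4
```

>>> {"fn": "step_arm", "kwargs": {"increments": [[[0,0,10],[0,0,0]],[[0,0,20],[0,0,0]],[[0,0,30],[0,0,0]],[[0,0,30],[0,0,0]],[[0,0,20],[0,0,0]],[[0,0,10],[0,0,0]]]}}

```text
time: 4.9
eef_pos: [0.572, 0.3232, 0.1412]
tcp_rot: [0.821, 0.571, 0.003, 0.001]
contact_force: [0.3, -0.0, -0.6]
opening: 0.387
finger_force: 25.0
```

>>> {"fn": "step_arm", "kwargs": {"increments": [[[-3,-15,0],[0,0,0]],[[-6,-25,0],[0,0,0]],[[-7,-30,0],[0,0,0]],[[-7,-30,0],[0,0,0]],[[-7,-30,0],[0,0,0]],[[-7,-30,0],[0,0,0]],[[-7,-30,0],[0,0,0]],[[-7,-30,0],[0,0,0]]]}}

```text
time: 5.57
eef_pos: [0.518, 0.1013, 0.136]
tcp_rot: [0.821, 0.571, -0.001, -0.001]
contact_force: [0.0, -0.2, -1.0]
opening: 0.391
finger_force: 25.0
```

>>> {"fn": "step_arm", "kwargs": {"increments": [[[-7,-30,0],[0,0,0]],[[-7,-30,0],[0,0,0]],[[-5,-20,0],[0,0,0]],[[-2,-14,0],[0,0,0]],[[0,0,0],[0,0,0]],[[0,0,0],[0,0,0]],[[0,0,0],[0,0,0]]]}}

```text
time: 6.15
eef_pos: [0.4982, 0.0091, 0.1367]
tcp_rot: [0.821, 0.571, -0.0, -0.001]
contact_force: [-0.1, 0.7, -1.4]
opening: 0.386
finger_force: 25.0
```

Run:
```python
from h import *
s=readout.get_state(); print(s["eef_pos"],s["qpos"],s["opening"],s["finger_force"],s["contact_force"])
a=cams.read_camera("scene")[:,:,::-1][120:260,230:400]; b=cams.read_camera("top")[:,:,::-1][150:310,290:480]
a=cv2.resize(a,None,fx=3,fy=3); b=cv2.resize(b,(0,0),fx=420/160*.5,fy=420/160*.5); b=np.pad(b,((0,420-b.shape[0]),(0,0),(0,0)))
cv2.imwrite("pics/p1.png",np.hstack([a,b]))
```

```text
[0.49823465 0.00912638 0.13672551] [-1.85748430e-01 -3.19014860e-03  2.08360342e+00  3.87715181e-04
  1.06242998e+00  1.70119755e-01] 0.38577740029493157 25.047471821308136 [-0.10710501  0.70288619 -1.37170051]
```

View pics/p1.png

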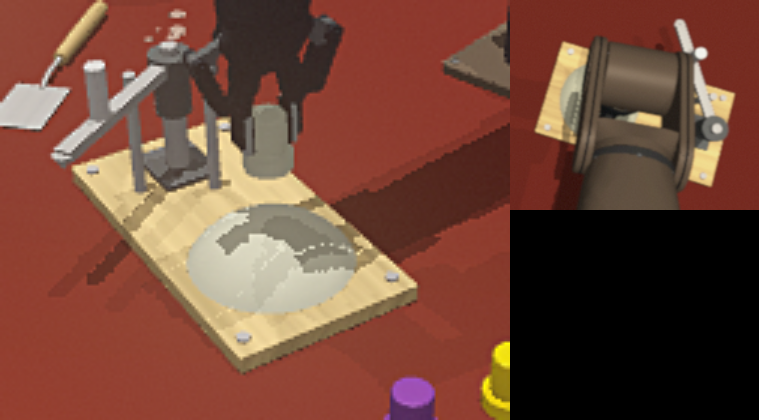

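Run:
```python
from h import *
print(readout.get_state()["eef_pos"],"foot@.118",onz("scene",[230+270/3,120+166/3],.118))
s=cv2.imread("pics/scene0.png");hsv=cv2.cvtColor(s,cv2.COLOR_BGR2HSV)
m=cv2.inRange(hsv,(15,0,60),(45,75,255));m[:,:288]=0;m[:,360:]=0;m[:175]=0;m[235:]=0
m=cv2.morphologyEx(m,cv2.MORPH_OPEN,np.ones((3,3)))
c=max(cv2.findContours(m,0,1)[0],key=cv2.contourArea);print(cv2.boundingRect(c))
# silhouette of a sphere: tangent cone axis passes through the sphere centre; use left/right/bottom extremes on foot plane
P=c[:,0];l=P[P[:,0].argmin()];r=P[P[:,0].argmax()]
print(l,r,onz("scene",[l,r],.018))
# expected foot ellipse centre projected
from scipy.spatial.transform import Rotation as R
k=cams.get_calibration("scene");Rm=R.from_quat(k["rotation"]).as_matrix()
th=np.linspace(0,6.28,200);C=np.c_[.500+.076*np.cos(th),.009+.076*np.sin(th),0*th+.018]
q=(C-k["eye"])@Rm;u=k["cx"]+k["fx"]*q[:,0]/-q[:,2];v=k["cy"]-k["fy"]*q[:,1]/-q[:,2];print("pred foot",u.min(),u.max(),v.max())
```

```text
[0.49848804 0.00948562 0.13695694] foot@.118 [[0.50185444 0.01552343 0.118     ]]
(292, 188, 57, 37)
[292 206] [348 208] [[ 0.55026694 -0.04544835  0.018     ]
 [ 0.45963338  0.07465079  0.018     ]]
pred foot 291.2686292428369 347.8434697188495 223.4384519259767
```

>>> {"fn": "step_arm", "kwargs": {"increments": [[[1.5,0.5,-10],[0,0,0]],[[0,0,-15],[0,0,0]],[[0,0,-15],[0,0,0]],[[0,0,-10],[0,0,0]],[[0,0,-2],[0,0,0]],[[0,0,0],[0,0,0]],[[0,0,0],[0,0,0]]]}}

```text
time: 6.83
eef_pos: [0.5005, 0.0093, 0.0856]
tcp_rot: [0.821, 0.571, 0.0, 0.0]
contact_force: [-0.0, -0.6, -0.3]
opening: 0.394
finger_force: 25.1
```

>>> {"fn": "step_arm", "kwargs": {"increments": [[[0,0,-1],[0,0,0]],[[0,0,-1],[0,0,0]],[[0,0,-1],[0,0,0]],[[0,0,0],[0,0,0]],[[0,0,0],[0,0,0]]]}}

```text
time: 7.25
eef_pos: [0.5002, 0.0091, 0.0825]
tcp_rot: [0.821, 0.571, 0.0, 0.0]
contact_force: [-0.5, 0.5, -1.1]
opening: 0.389
finger_force: 25.1
```

>>> {"fn": "step_arm", "kwargs": {"increments": [[[0,0.5,-1],[0,0,0]],[[0,0,-1],[0,0,0]],[[0,0,0],[0,0,0]],[[0,0,0],[0,0,0]]]}}

```text
time: 7.58
eef_pos: [0.5, 0.0097, 0.0802]
tcp_rot: [0.821, 0.571, -0.0, -0.0]
contact_force: [-0.5, -0.6, -1.7]
opening: 0.393
finger_force: 25.1
```

>>> {"fn": "step_arm", "kwargs": {"increments": [[[0,0,-1],[0,0,0]],[[0,0,0],[0,0,0]],[[0,0,0],[0,0,0]]]}}

```text
time: 7.83
eef_pos: [0.5001, 0.0097, 0.0793]
tcp_rot: [0.821, 0.571, -0.0, -0.0]
contact_force: [-0.2, -0.9, -1.3]
opening: 0.393
finger_force: 25.1
```

>>> {"fn": "step_arm", "kwargs": {"increments": [[[0,0,-0.7],[0,0,0]],[[0,0,0],[0,0,0]],[[0,0,0],[0,0,0]]]}}

```text
time: 8.08
eef_pos: [0.5002, 0.0096, 0.0787]
tcp_rot: [0.821, 0.571, 0.0, 0.0]
contact_force: [-1.1, 0.1, 0.1]
opening: 0.391
finger_force: 25.2
```

>>> {"fn": "step_arm", "kwargs": {"increments": [[[0,0,-0.7],[0,0,0]],[[0,0,0],[0,0,0]],[[0,0,0],[0,0,0]]]}}

```text
time: 8.33
eef_pos: [0.5003, 0.0096, 0.0787]
tcp_rot: [0.821, 0.571, -0.0, -0.0]
contact_force: [-2.2, 0.8, 5.4]
opening: 0.392
finger_force: 25.6
```

>>> {"fn": "step_arm", "kwargs": {"increments": [[[0,0,0.4],[0,0,0]],[[0,0,0],[0,0,0]]], "grip_force": 20}}

```text
time: 8.5
eef_pos: [0.5003, 0.0096, 0.0787]
tcp_rot: [0.821, 0.571, 0.0, 0.0]
contact_force: [-1.5, 0.8, 4.2]
opening: 0.393
finger_force: 25.4
```

>>> {"fn": "step_arm", "kwargs": {"increments": [[[0,0,0],[0,0,0]],[[0,0,0],[0,0,0]],[[0,0,0],[0,0,0]],[[0,0,0],[0,0,0]]], "fingers": 0.0}}

```text
time: 8.83
eef_pos: [0.5, 0.0097, 0.0779]
tcp_rot: [0.821, 0.571, -0.0, -0.0]
contact_force: [0.3, -0.3, -1.2]
opening: 0.499
finger_force: 0.0
```

>>> {"fn": "step_arm", "kwargs": {"increments": [[[0,0,0],[0,0,0]],[[0,0,0],[0,0,0]],[[0,0,0],[0,0,0]],[[0,0,0],[0,0,0]],[[0,0,0],[0,0,0]],[[0,0,0],[0,0,0]]], "fingers": 0.6}}

```text
time: 9.33
eef_pos: [0.5001, 0.0096, 0.0783]
tcp_rot: [0.821, 0.571, 0.0, 0.0]
contact_force: [0.3, 0.9, -0.1]
opening: 0.806
finger_force: 0.0
```

Run:
```python
from h import *
s=readout.get_state(); print(s["eef_pos"],s["opening"])
a=cams.read_camera("scene")[:,:,::-1][150:250,250:390]; b=cams.read_camera("wrist")[:,:,::-1]
a=cv2.resize(a,None,fx=3,fy=3); b=cv2.resize(b,(0,0),fx=.5,fy=.5); b=np.pad(b,((0,100),(0,0),(0,0)))
cv2.imwrite("pics/p2.png",np.hstack([a,b]))
```

```text
[0.50014977 0.00964255 0.07832978] 0.8058087436182806
```

View pics/p2.png

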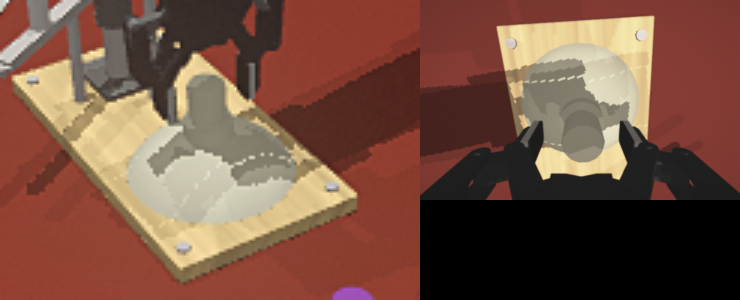

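>>> {"fn": "step_arm", "kwargs": {"increments": [[[0,0,5],[0,0,0]],[[0,0,10],[0,0,0]],[[0,0,20],[0,0,0]],[[0,0,25],[0,0,0]],[[0,0,30],[0,0,0]],[[0,0,30],[0,0,0]],[[0,0,30],[0,0,0]],[[0,0,20],[0,0,0]]]}}

```text
time: 10.1
eef_pos: [0.5012, 0.0095, 0.2531]
tcp_rot: [0.821, 0.571, 0.002, 0.002]
contact_force: [0.2, 0.0, 0.4]
opening: 0.801
finger_force: 0.0
```

>>> {"fn": "step_arm", "kwargs": {"increments": [[[8,-17,0],[0,0,-0.117]],[[8,-17,0],[0,0,-0.117]],[[8,-17,0],[0,0,-0.117]],[[8,-17,0],[0,0,-0.117]],[[8,-18,0],[0,0,-0.117]],[[8,-18,0],[0,0,-0.117]],[[8,-18,0],[0,0,-0.117]],[[7,-18,0],[0,0,-0.117]]]}}

```text
time: 10.77
eef_pos: [0.5636, -0.1313, 0.2495]
tcp_rot: [0.991, 0.136, 0.001, 0.0]
contact_force: [-0.2, 0.3, 0.3]
opening: 0.8
finger_force: 0.0
```

>>> {"fn": "step_arm", "kwargs": {"increments": [[[0,0,0],[0,0,0]],[[0,0,0],[0,0,0]],[[0,0,0],[0,0,0]]]}}

```text
time: 11.02
eef_pos: [0.5629, -0.1299, 0.2488]
tcp_rot: [0.99, 0.14, 0.0, -0.0]
contact_force: [0.4, -0.3, -0.5]
opening: 0.796
finger_force: 0.0
```

Run:
```python
from h import *
s=readout.get_state(); b=cams.read_camera("wrist")[:,:,::-1].copy(); print(s["eef_pos"],s["tcp_rot"],s["qpos"])
for n in("top","scene"): cv2.imwrite(f"pics/{n}3.png",cams.read_camera(n)[:,:,::-1])
c=cams.get_calibration("wrist")
# predict where peg top should appear
T=np.eye(4);T[:3,:3]=R.from_quat(s["tcp_rot"]).as_matrix();T[:3,3]=s["eef_pos"];T=T@c["T_tool_cam"]
q=T[:3,:3].T@(np.array([.563,-.130,.192])-T[:3,3]);print("pred",c["cx"]-c["fx"]*q[0]/q[2],c["cy"]+c["fy"]*q[1]/q[2])
cv2.imwrite("pics/w3.png",b)
```

```text
[ 0.56292174 -0.12990738  0.24880168] [ 9.90186526e-01  1.39751966e-01  9.09695873e-05 -1.53334261e-04] [-4.02512465e-01  5.97285983e-02  1.80283882e+00  3.72302755e-04
  1.27902784e+00  8.87754929e-01]
pred 321.98419712355826 211.1573680930939
```

View pics/w3.png

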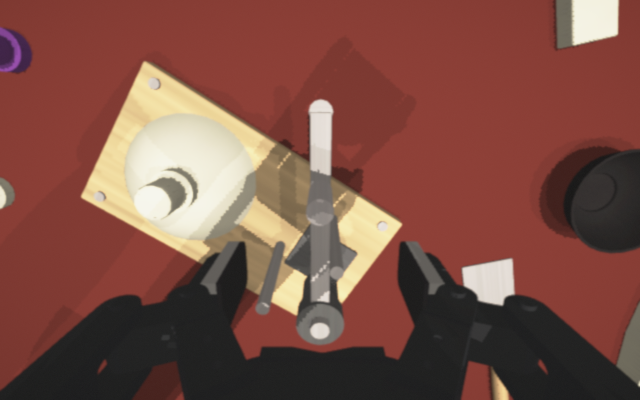

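>>> {"fn": "step_arm", "kwargs": {"increments": [[[0,1,-15],[0,0,0]],[[0,0,-20],[0,0,0]],[[0,0,-25],[0,0,0]],[[0,0,-20],[0,0,0]],[[0,0,-12],[0,0,0]],[[0,0,-4],[0,0,0]],[[0,0,0],[0,0,0]],[[0,0,0],[0,0,0]]]}}

```text
time: 11.83
eef_pos: [0.5638, -0.1294, 0.1535]
tcp_rot: [0.99, 0.139, 0.001, 0.0]
contact_force: [-1.0, -0.9, 0.4]
opening: 0.802
finger_force: 0.0
```

>>> {"fn": "step_arm", "kwargs": {"increments": [[[0,0,0],[0,0,0]],[[0,0,0],[0,0,0]],[[0,0,0],[0,0,0]],[[0,0,0],[0,0,0]],[[0,0,0],[0,0,0]],[[0,0,0],[0,0,0]],[[0,0,0],[0,0,0]],[[0,0,0],[0,0,0]]], "fingers": -1, "grip_force": 50}}

```text
time: 12.5
eef_pos: [0.5632, -0.1283, 0.1533]
tcp_rot: [0.99, 0.139, 0.0, -0.001]
contact_force: [-1.3, 5.3, 4.4]
opening: 0.195
finger_force: 48.8
```

>>> {"fn": "step_arm", "kwargs": {"increments": [[[-1.8,5.7,0],[0,0,0.05]],[[-2.1,5.6,0],[0,0,0.05]],[[-2.4,5.5,0],[0,0,0.05]],[[-2.7,5.4,0],[0,0,0.05]],[[0,0,0],[0,0,0]],[[0,0,0],[0,0,0]]]}}

```text
time: 13.0
eef_pos: [0.5555, -0.1079, 0.1534]
tcp_rot: [0.972, 0.236, 0.002, 0.001]
contact_force: [3.9, -1.2, 2.2]
opening: 0.196
finger_force: 49.1
```

>>> {"fn": "step_arm", "kwargs": {"increments": [[[-2.9,5.2,0],[0,0,0.05]],[[-3.2,5.1,0],[0,0,0.05]],[[-3.4,4.9,0],[0,0,0.05]],[[-3.7,4.7,0],[0,0,0.05]],[[-3.9,4.5,0],[0,0,0.05]],[[-4.1,4.4,0],[0,0,0.05]],[[-4.4,4.1,0],[0,0,0.05]],[[-4.6,3.9,0],[0,0,0.05]]]}}

```text
time: 13.67
eef_pos: [0.5265, -0.0701, 0.1534]
tcp_rot: [0.905, 0.425, 0.004, 0.001]
contact_force: [8.9, 2.7, 0.1]
opening: 0.199
finger_force: 49.1
```

>>> {"fn": "step_arm", "kwargs": {"increments": [[[-4.7,3.7,0],[0,0,0.05]],[[-4.9,3.5,0],[0,0,0.05]],[[-5.1,3.2,0],[0,0,0.05]],[[-5.2,3.0,0],[0,0,0.05]],[[-5.4,2.7,0],[0,0,0.05]],[[0,0,0],[0,0,0]],[[0,0,0],[0,0,0]]]}}

```text
time: 14.25
eef_pos: [0.5013, -0.0531, 0.1534]
tcp_rot: [0.846, 0.534, 0.004, 0.001]
contact_force: [9.5, 5.6, -0.1]
opening: 0.199
finger_force: 49.2
```

>>> {"fn": "step_arm", "kwargs": {"increments": [[[-5.2,3.0,0],[0,0,0.05]],[[-5.3,2.7,0],[0,0,0.05]],[[-3.5,1.9,0],[0,0,0.03]],[[0,0,0],[0,0,0]],[[0,0,0],[0,0,0]],[[0,0,0],[0,0,0]]]}}

```text
time: 14.75
eef_pos: [0.4869, -0.047, 0.1534]
tcp_rot: [0.809, 0.588, 0.002, 0.002]
contact_force: [8.4, 1.3, 0.6]
opening: 0.199
finger_force: 49.6
```

Run:
```python
from h import *
s=readout.get_state();p=s["eef_pos"][:2]-[.448,-.1633];print(np.hypot(*p),np.arctan2(p[1],p[0]),s["contact_force"],s["wrist_torque"],s["qpos"])
```

```text
0.12260557081844037 1.247728788804627 [8.44532283 1.26933701 0.5964645 ] [ 0.28466232 -0.6750519  -0.33014362] [-3.04921785e-01 -5.12001801e-02  2.09684480e+00  1.88336125e-03
  1.08987305e+00  8.95933864e-03]
```

>>> {"fn": "step_arm", "kwargs": {"increments": [[[-2.3,0.8,0],[0,0,0.02]],[[-2.3,0.7,0],[0,0,0.01]],[[0,0,0],[0,0,0]],[[0,0,0],[0,0,0]],[[0,0,0],[0,0,0]]]}}

```text
time: 15.17
eef_pos: [0.4826, -0.0456, 0.1534]
tcp_rot: [0.8, 0.6, 0.003, 0.002]
contact_force: [9.3, 0.1, -0.7]
opening: 0.198
finger_force: 49.6
```

>>> {"fn": "step_arm", "kwargs": {"increments": [[[-1.5,0.4,0],[0,0,0.0]],[[0,0,0],[0,0,0]],[[0,0,0],[0,0,0]],[[0,0,0],[0,0,0]]]}}

```text
time: 15.5
eef_pos: [0.4821, -0.0455, 0.1534]
tcp_rot: [0.8, 0.6, 0.004, 0.003]
contact_force: [13.1, -0.8, -2.3]
opening: 0.194
finger_force: 49.9
```

Run:
```python
from h import *
s=readout.get_state();p=s["eef_pos"][:2]-[.448,-.1633];print(np.arctan2(p[1],p[0]),s["contact_force"],s["finger_force"])
a=cams.read_camera("scene")[:,:,::-1][120:250,240:400]
cv2.imwrite("pics/p4.png",cv2.resize(a,None,fx=4,fy=4))
```

```text
1.2890219586418226 [13.09575714 -0.75841841 -2.31741834] 49.89075422286987
```

View pics/p4.png

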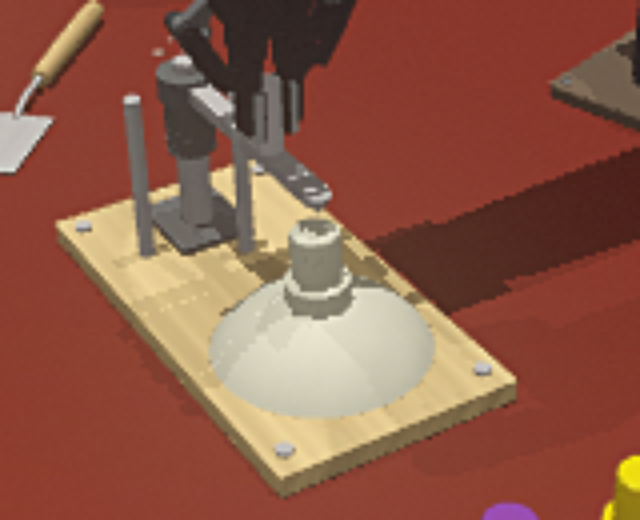

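The picture shows the finial upright on the crown with its head at about (316,250). The pointer tip is right over it at (318,195), and the arm bears on its stop pin at (245,170) while the fingers still hold the peg.

>>> {"fn": "step_arm", "kwargs": {"increments": [[[0,0,0],[0,0,0]],[[0,0,0],[0,0,0]],[[0,0,0],[0,0,0]],[[0,0,0],[0,0,0]],[[0,0,0],[0,0,0]],[[0,0,0],[0,0,0]]]}}

```text
time: 16.05
eef_pos: [0.4821, -0.0455, 0.1534]
tcp_rot: [0.8, 0.6, 0.004, 0.003]
contact_force: [12.9, -0.4, -2.9]
opening: 0.197
finger_force: 49.9
```

```bash
python3 -c "
from plant import sign_off; print(sign_off())"
```

```text
the job is handed in; nothing more can be done
None
```

The job is handed in at about 16 s: the finial stands balanced on the crown, and the gripper is holding the pointer arm by its peg at the stop; sign-off returned no verdict.

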